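# Store the offset bracket in its fitted block

## Task

Put the L-shaped steel bracket away: first lift the porcelain crucible lid off the wooden storage block and set it down gently, flat and knob up, inside the glass Petri dish. Then turn the bracket until its outline matches the cutout in the block, seat it fully home with its rib up, let go of it, and slide the block's metal keeper all the way across over it. Leave the dish, bench clamp, boss head and stand base where they stand.

Things in the scene. Friction and masses are not known exactly. Their poses are not given: they have to be found in the camera images.
- block: Fixed wooden storage block 30 mm high, spanning x -74..60, y -35..90 mm from its origin (on the underside, below the seated bracket's origin; z up). L-shaped pocket in its top, 14 mm deep: long leg x -60..44, y -17..17 mm; toe x 10..44, y 17..47 mm. Two keeper rails, top at 36 mm, at x -61 and -35 mm, y 20..86 mm.
- pocket (a point): Point on the pocket floor, 16 mm above the block's origin, axes as the block. The bracket's origin comes here when seated. The bracket fits one way only: its x axis along the block's x axis, with 2 mm play on each side.
- pocket_toe (a point): Point on the pocket floor at the middle of its toe: 27 mm along x and 30 mm along y from point pocket.
- bracket: Dark steel L-bracket, about 0.42 kg, lying flat, rib up, any yaw. Origin: underside, below the rib's middle; z up. Plate 14 mm thick: long leg x -58..42, y -15..15 mm; toe x 12..42, y 15..45 mm; lowest 4 mm stepped in 1.5 mm all round as lead-in. Grip rib over the origin: 40 mm along x, 14 mm wide along y, from 14 to 48 mm above the underside.
- bracket_toe (a point): Point on the bracket's underside at the middle of its toe: 27 mm along x and 30 mm along y from its origin.
- lid: White porcelain crucible lid, 45 g: disc 54 mm in diameter, 5 mm thick at the rim (6 mm at the knob), with a round knob 14 mm in diameter in the middle, up to 25 mm above the underside. Origin: centre of the underside; z up. It starts flat on top of the block, across the pocket.
- dish: Open clear glass Petri dish, loose, about 90 g, 100 mm outer diameter, 15 mm high, walls and floor 3 mm thick. Origin: centre of the underside; z up.
- keeper (a joint): Travel (m) of the flat metal keeper bar (20 x 50 x 4 mm, underside 2 mm above the block's top, at block x -48 mm) along the block's -y: 0 = open, 0.060 = end stop, across the pocket's long leg. Starts open (0 to 0.014), clear of the pocket. Stays where left; friction about 1.5 N.
- keeper_knob (a point): Top centre of the keeper's black upright knob, 14 mm in diameter, 30 mm tall above the bar (66 mm above the shelf). At keeper = 0 it lies at x -48, y 76 mm in the block's frame, and moves along the block's -y as the keeper closes.
- bench_clamp: Bystander: dark cast-steel bench clamp, foot 70 x 60 mm, holding a clear glass U-tube, 196 mm tall. Origin: centre of its underside.
- boss_head: Bystander: chrome boss head with two thumb screws, about 70 x 70 x 50 mm. Origin: centre of its underside.
- stand_base: Bystander: flat steel retort stand base, 120 x 200 x 12 mm, with a 22 mm high boss. Origin: centre of its underside.

How it is judged:
By the outcome, as a careful person would: the job done as asked, in the order asked, and still so for the second after the job is handed in, with the robot touching nothing.
It also fails if it takes over 59 s, if anything falls off the work surface, if the arm or the gripper's body presses on something with over 40 N, if the wrist force passes 120 N, or if a joint passes its speed limit or range.

## Robot

A 7-joint arm with a two-finger parallel gripper is mounted at the origin on the work surface. World frame = base frame: x ahead of the robot, y to its left, z up, the work surface at z = 0. Lengths are in m, angles in rad, forces in N, time in s.
With the tool pointing down it reaches from about 0.4 to 0.85 m from the base axis. Payload 4.5 kg.
Tool frame: the origin (TCP) lies between the finger pads; the fingertips stand 8 mm ahead of it and the grasp point (between the pads) lies 11 mm behind it (manip.nose_length is the z of the fingertips in the tool frame, in m); z points along the fingers, y is the line along which they close (so a half turn about z gives the same grasp; the last joint's range is limited). The gripper opens to 85 mm and grips with 20 to 120 N. Pads are 22 mm wide; open, the fingers measure 114 mm over their backs; the gripper's body (76 mm by 85 mm) begins 54 mm behind the grasp point. The pads swing forward as they close: fully open they stand 13 mm farther back than shut.
Start: joints at [-1.285, 0.689, -0.195, 1.565, 0.157, 0.902, -0.215], TCP at [0.156, 0.605, 0.239] pointing down, gripper open.
Joint ranges: [-3.01, 3.01], [-0.46, 2.08], [-1.47, 1.51], [0.13, 2.56], [-1, 4.14], [0.04, 2.09], [-2.66, 2.66]. Speed limits (rad/s): [2.57, 2.57, 3.14, 3.14, 3.14, 3.14, 3.14].

## Interface

Orientations are given as a rotation vector (axis times angle).
In Python, from cell import manip gives the robot as it stands.
- The arm moves only by the shell command python3 -m pendant 'ROWS'. ROWS is a JSON object of lists of equal length, an entry for each row: "grip": the finger opening in mm, from 0 to 85.4; "travel": the shift along the tool's x, y, z each as a share of 0.12 m, from -1 to 1, a list of three; "dr": the turn, a rotation vector about the tool's x, y, z each as a share of 180 degrees, from -1 to 1, a list of three. A call has 1 to 20 rows; each row is the pose to reach, as a shift and turn from the pose commanded when the call began, along the tool's axes at that moment, turning the shorter way round; what a row does not reach only later rows make up. A row lasts 1/10 s, in which the tool goes at most 50 mm and 8.59 degrees, less where a joint would pass 70% of its speed; a pose out of reach is approached as far as the arm can. A call with a number of a shift or a turn outside -1 to 1 is refused whole. A call with a gripper value outside its range is refused whole. The fingers move at their own pace and stop on an object; the grip force is fixed at half the most. Time passes only in rows, so rows that repeat a pose let the fingers close. It gives the time, the measured TCP pose, the force, the opening and the grip force at its end, in the units of the state.
- manip.read_state(): the state, without advancing time (a new reading comes with each control period).
- manip.snapshot(name): name is "scene" or "top"; returns the picture (384x512x3 uint8, blue, green, red); there is no depth.
- manip.calibration(name): a dict with "fx", "fy", "cx", "cy" (pixels), "k1" (the pictures are not rectified: a ray, as slopes to the right and down, at radius r is drawn at 1 + k1 r^2 times it, then the intrinsics apply), "rvec" (rotation vector, rad) and "tvec" (3), from world to camera coordinates, as OpenCV has them. Camera axes: x right, y down, z forward; pixel columns grow to the right and rows downward; lengths in m; the calibration is good to about 2 mm. A picture is of the moment at which its call begins. calibration takes no time and is no camera call.
- manip.job_done(): hands the job in; it is judged then, once.
Trained networks look in the newest picture that a camera, given by its name, has taken for a name from the list of things; names that differ only in an ending like _2 or _b are one class to them, and where a whole thing is asked for, a point or a joint stands for the part that bears it (a point fixed in the world has none). Each returns a list of dicts, best first, with "confidence" (0 to 1); they miss things now and then, are a little off and sometimes report something else, mostly with a low value. They report only what shows in the picture. A call takes as long as a camera call.
- manip.look_for(camera, name): "box" ([centre column, centre row, width, height] in pixels, round what is visible of it).
The state is a dict: "t": time; "qpos": joint angles; "dq": joint speeds; "tau": joint torques, N m; "ee_pos": TCP position; "ee_rot": TCP orientation; "force": force on the tool from outside, world axes, zero at the start; "moment": the same for the moment, N m; "gripper_width": finger opening in m; "grip_force": force on a finger pad.
Only numpy, scipy, OpenCV 4.12 (cv2) and the standard library are available. Lean on these libraries where they do the work, as an engineer would, in place of code of your own. Each camera call takes 0.05 s, during which the arm holds its last target. There are 200 camera calls.

## Working session

There is one attempt and no reset: what is moved stays moved. The work goes in short steps, Python scripts to look and compute and a shell command to move; the robot and the scene stay as the last step left them, time stands still between calls to the robot, and variables do not carry over. Pictures are saved under pics/ and viewed, at most 10 in all, crops included, and the job is handed in when it is done.

```bash
mkdir -p pics; ls
python3 - <<'E'
from cell import manip
import cv2
for c in("scene","top"):
    im=manip.snapshot(c); cv2.imwrite(f"pics/{c}0.png",im)
    k=manip.calibration(c); print(c,k)
    for n in("block","bracket","lid","dish","keeper_knob","bench_clamp","boss_head","stand_base"):
        for d in manip.look_for(c,n)[:2]: print(n,[round(v) for v in d["box"]],round(d["confidence"],2))
s=manip.read_state();print(s["t"],s["ee_pos"],s["ee_rot"],s["force"],manip.nose_length)
E
```

```text
pics
scene {'fx': 416.35481730705635, 'fy': 416.35481730705635, 'cx': 255.5008933271171, 'cy': 187.20440708031975, 'k1': -0.09995889358988948, 'rvec': array([ 1.75802246,  2.08963647, -0.58087513]), 'tvec': array([ 0.10423884, -0.46287381,  1.4831893 ])}
bracket [348, 177, 31, 26] 0.69
lid [253, 188, 21, 15] 0.51
lid [261, 190, 46, 48] 0.21
dish [186, 159, 32, 36] 0.94
keeper_knob [269, 176, 19, 8] 0.7
bench_clamp [262, 190, 52, 49] 0.67
bench_clamp [116, 213, 53, 44] 0.57
boss_head [377, 259, 29, 28] 0.59
stand_base [229, 261, 80, 53] 0.95
top {'fx': 378.6615315913001, 'fy': 378.6615315913001, 'cx': 256.19287762507736, 'cy': 187.4565867899912, 'k1': -0.012438972844172223, 'rvec': array([ 2.15012489, -2.13240781,  0.20111579]), 'tvec': array([-0.03189046,  0.58474382,  0.87443151])}
block [241, 199, 58, 55] 0.95
bracket [244, 198, 51, 60] 0.67
bracket [145, 236, 42, 39] 0.57
lid [254, 196, 23, 22] 0.87
dish [341, 230, 39, 42] 0.72
keeper_knob [234, 216, 18, 13] 0.54
keeper_knob [242, 196, 57, 60] 0.43
bench_clamp [391, 124, 60, 62] 0.83
bench_clamp [244, 198, 55, 62] 0.19
boss_head [119, 136, 34, 33] 0.62
stand_base [260, 118, 77, 50] 0.65
0.9 [0.15569728 0.6053307  0.23932485] [-3.94510073e-01 -3.11671086e+00 -1.72958137e-04] [ 0.09860738 -0.10876811 -0.41896863] 0.008
```

Run:
```python
import cv2
t=cv2.imread("pics/top0.png")[90:270,80:440]; cv2.imwrite("pics/t1.png",cv2.resize(t,(800,400),interpolation=cv2.INTER_CUBIC))
t=cv2.imread("pics/scene0.png");cv2.imwrite("pics/s1.png",cv2.resize(t,(800,600),interpolation=cv2.INTER_CUBIC))
t=cv2.imread("pics/top0.png")
a=t[160:240,205:285];b=t[200:280,110:190]
cv2.imwrite("pics/t2.png",cv2.resize(cv2.hconcat([a,b]),(800,400),interpolation=cv2.INTER_CUBIC))
```

```text
(no output)
```

View pics/t1.png

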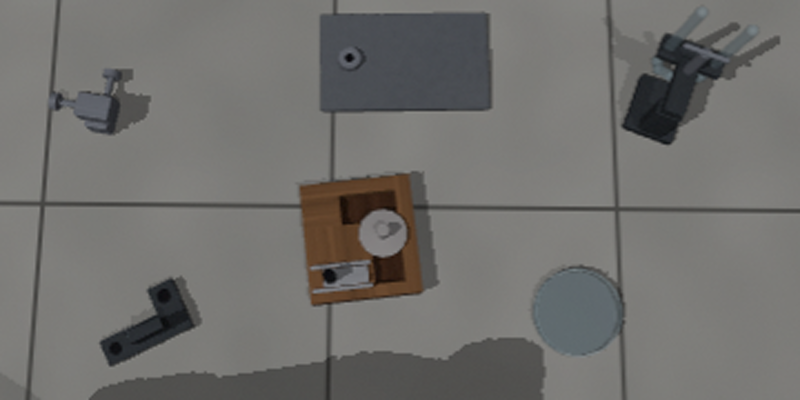

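View pics/s1.png

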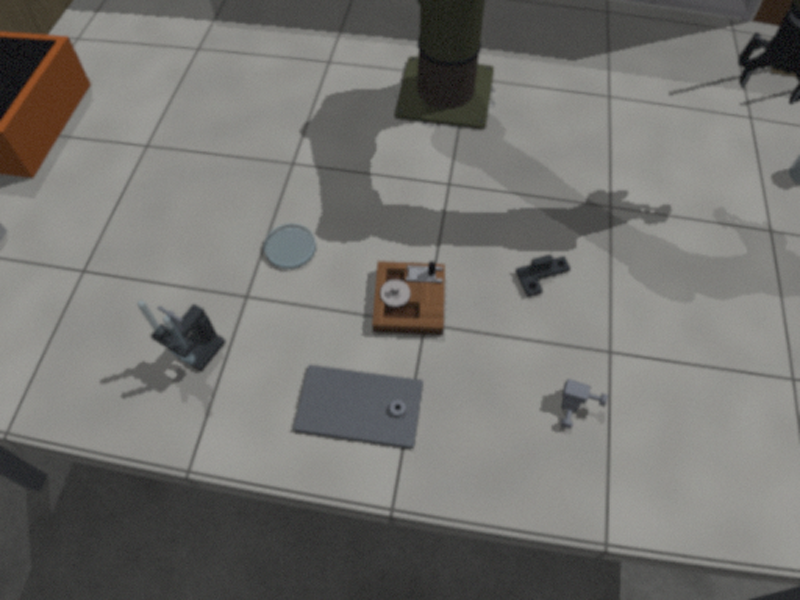

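View pics/t2.png

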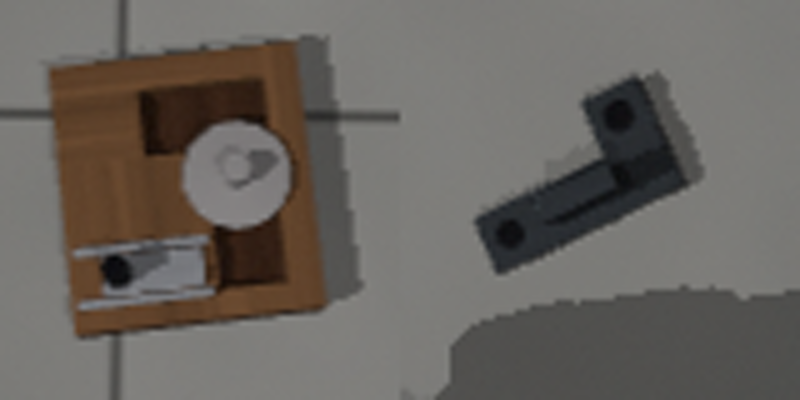

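```bash
cat > h.py <<'E'
import numpy as np, cv2
from cell import manip
from scipy.optimize import minimize
def proj(c,P):
    k=manip.calibration(c); K=np.array([[k['fx'],0,k['cx']],[0,k['fy'],k['cy']],[0,0,1]])
    return cv2.projectPoints(np.asarray(P,float).reshape(-1,3),k['rvec'],k['tvec'],K,np.array([k['k1'],0,0,0.]))[0][:,0]
def unproj(c,uv,z):
    k=manip.calibration(c); K=np.array([[k['fx'],0,k['cx']],[0,k['fy'],k['cy']],[0,0,1]])
    n=cv2.undistortPoints(np.array(uv,float).reshape(-1,1,2),K,np.array([k['k1'],0,0,0.]))[:,0]
    R=cv2.Rodrigues(k['rvec'])[0]; o=-R.T@k['tvec']; d=np.c_[n,np.ones(len(n))]@R
    return o+d*((z-o[2])/d[:,2])[:,None]
def box(x0,x1,y0,y1,z0,z1): return np.array([[x,y,z] for x in(x0,x1) for y in(y0,y1) for z in(z0,z1)])/1e3
def cyl(r,z0,z1): a=np.linspace(0,2*np.pi,48,endpoint=False); return np.vstack([np.c_[r*np.cos(a),r*np.sin(a),0*a+z] for z in(z0,z1)])/1e3
M={'block':[box(-74,60,-35,90,0,30)],
 'bracket':[box(-58,42,-15,15,0,14),box(12,42,15,45,0,14),box(-20,20,-7,7,14,48)],
 'dish':[cyl(50,0,15)],'lid':[cyl(27,0,5),cyl(7,5,25)]}
S=8
def render(c,name,p,z,roi):
    x,y,w,h=roi; m=np.zeros((h*S,w*S),np.uint8); R=np.array([[np.cos(p[2]),-np.sin(p[2]),0],[np.sin(p[2]),np.cos(p[2]),0],[0,0,1]])
    for part in M[name]:
        q=(proj(c,part@R.T+[p[0],p[1],z])-[x-.5,y-.5])*S-.5
        cv2.fillConvexPoly(m,cv2.convexHull(np.round(q*16).astype(np.int32)),255,shift=4)
    return cv2.resize(m,(w,h),interpolation=cv2.INTER_AREA)/255.
def fit(name,p0,z,masks):  # masks: {cam:(mask float roi, roi)}
    f=lambda q:sum(((cv2.GaussianBlur(render(c,name,q,z,r),(0,0),.8)-m)**2).sum() for c,(m,r) in masks.items())
    best=minimize(f,p0,method='Nelder-Mead',options=dict(initial_simplex=np.array(p0)+np.vstack([np.zeros(3),np.diag([.008,.008,.08])]),xatol=1e-5,fatol=1e-4))
    return best.x,best.fun
E
cat > fit0.py <<'E'
from h import *
ims={c:cv2.imread(f"pics/{c}0.png") for c in("top","scene")}
B={'top':{'block':(200,160,85,80),'bracket':(115,205,65,60),'dish':(310,200,60,60),'lid':(238,178,34,34)},
'scene':{'block':(230,160,65,62),'bracket':(322,155,50,42),'dish':(160,135,50,46),'lid':(240,175,26,26)}}
def mask(c,n):
    x,y,w,h=B[c][n]; im=cv2.GaussianBlur(ims[c],(0,0),.5)[y:y+h,x:x+w].astype(float); b,g,r=im[...,0],im[...,1],im[...,2]
    m={'block':(r-b)>25,'bracket':g<80,'dish':(b-r)>4,'lid':(g>125)&(abs(r-b)<25)}[n].astype(np.uint8)
    cs=cv2.findContours(m,cv2.RETR_EXTERNAL,cv2.CHAIN_APPROX_NONE)[0]; k=max(cs,key=cv2.contourArea)
    o=np.zeros_like(m); cv2.drawContours(o,[k],-1,1,-1)
    return cv2.GaussianBlur(o.astype(float),(0,0),.8),B[c][n]
u=lambda a,z:unproj('top',[a],z)[0]
up=u((256,180),0)-u((256,200),0); print('img up=',up[:2],'right',(u((276,187),0)-u((256,187),0))[:2])
vis=[]
for n,uv,z,ax in(('block',(250,194),0,(248,160)),('bracket',(143,240),0,(165,230)),('dish',(341,230),0,None),('lid',(253,195),.030,None)):
    w=u(uv,z); d=(u(ax,z)-w) if ax else [1,0]; p0=[w[0],w[1],np.arctan2(d[1],d[0])]
    ms={c:mask(c,n) for c in ims}
    for cs in(('top',),('scene',),('top','scene')):
        p,f=fit(n,p0,z,{c:ms[c] for c in cs}); print(n,cs,np.round(p,4),round(np.degrees(p[2]),2),'err',round(f,1),[round(ms[c][0].sum()) for c in cs])
    for c in cs:
        m,r=ms[c]; x,y,w_,h_=r; v=ims[c][y:y+h_,x:x+w_].copy()
        v=cv2.resize(v,(w_*4,h_*4)); e=cv2.resize((render(c,n,p,z,r)>.5).astype(np.uint8),(w_*4,h_*4)); e2=cv2.resize((m>.5).astype(np.uint8),(w_*4,h_*4))
        for ee,col in((e2,(0,255,255)),(e,(0,0,255))): cv2.drawContours(v,cv2.findContours(ee,0,1)[0],-1,col,1)
        t=np.zeros((300,200,3),np.uint8); v=cv2.resize(v,(200,int(200*h_/w_)))[:300]; t[:v.shape[0]]=v; vis.append(t)
cv2.imwrite("pics/fit.png",cv2.vconcat([cv2.hconcat(vis[:4]),cv2.hconcat(vis[4:])]))
E
python3 fit0.py
```

```text
img up= [0.05211723 0.00035258] right [ 0.00051128 -0.05156178]
block ('top',) [ 0.5759 -0.0181  0.1217] 6.97 err 7.6 [2703]
block ('scene',) [ 0.5698 -0.0175  0.1218] 6.98 err 681.5 [1218]
block ('top', 'scene') [ 0.5755 -0.0176  0.1233] 7.06 err 715.4 [2703, 1218]
bracket ('top',) [ 0.4618  0.2371 -1.1088] -63.53 err 4.1 [717]
bracket ('scene',) [ 0.4641  0.2388 -1.0873] -62.3 err 17.6 [469]
bracket ('top', 'scene') [ 0.4624  0.2376 -1.099 ] -62.97 err 30.9 [717, 469]
dish ('top',) [ 0.4854 -0.2381 -0.0339] -1.94 err 4.1 [1269]
dish ('scene',) [ 0.4865 -0.2369  0.0426] 2.44 err 8.5 [761]
dish ('top', 'scene') [ 0.4857 -0.2376  0.0315] 1.81 err 15.3 [1269, 761]
lid ('top',) [ 0.5659 -0.0152  0.0628] 3.6 err 219.8 [106]
lid ('scene',) [ 0.5703 -0.0156  0.0599] 3.43 err 18.6 [215]Traceback (most recent call last):
  File "fit0.py", line 18, in <module>
    p,f=fit(n,p0,z,{c:ms[c] for c in cs}); print(n,cs,np.round(p,4),round(np.degrees(p[2]),2),'err',round(f,1),[round(ms[c][0].sum()) for c in cs])
        ~~~^^^^^^^^^^^^^^^^^^^^^^^^^^^^^^
  File "h.py", line 26, in fit
    best=minimi
[... 402 characters left out ...]
ur(render(c,name,q,z,r),(0,0),.8)-m)**2).sum() for c,(m,r) in masks.items())
               ~~~^^^^^^^^^^^^^^^^^^^^^^^^^^^^^^^^^^^^^^^^^^^^^^^^^^^^^^^^^^^^^^^^^^^^^^^^^^^^^^^^^^^^^^^^^^^^^
  File "h.py", line 25, in <genexpr>
    f=lambda q:sum(((cv2.GaussianBlur(render(c,name,q,z,r),(0,0),.8)-m)**2).sum() for c,(m,r) in masks.items())
                                      ~~~~~~^^^^^^^^^^^^^^
  File "h.py", line 21, in render
    q=(proj(c,part@R.T+[p[0],p[1],z])-[x-.5,y-.5])*S-.5
       ~~~~^^^^^^^^^^^^^^^^^^^^^^^^^^
  File "h.py", line 5, in proj
    k=manip.calibration(c); K=np.array([[k['fx'],0,k['cx']],[0,k['fy'],k['cy']],[0,0,1]])
ValueError: time passes only in moves, steps and waits
```

```bash
sed -i 's/^def proj/import functools\nCAL={c:manip.calibration(c) for c in("top","scene")}\ndef proj/; s/k=manip.calibration(c);/k=CAL[c];/' h.py
sed -i "s/'block':(r-b)>25/'block':(r-b)>(25 if c=='top' else 20)/; s/g>125/g>(115 if c=='top' else 130)/; s/; k=max(cs,key=cv2.contourArea)/; k=max(cs,key=cv2.contourArea) if n!='block' else cv2.convexHull(np.vstack([q for q in cs if cv2.contourArea(q)>15]))/" fit0.py
sed -i "s/^u=lambda/for c in ims: x,y,w,h=B[c]['lid']; print(c,ims[c][y+h\/\/2,x:x+w:2].tolist()); x,y,w,h=B[c]['block']; i=ims[c][y:y+h,x:x+w].astype(int); print(np.percentile(i[...,2]-i[...,0],[5,25,50,75,95]))\nu=lambda/" fit0.py
python3 fit0.py
```

```text
top [[41, 63, 90], [40, 63, 91], [125, 125, 128], [126, 125, 128], [127, 127, 129], [127, 127, 129], [119, 118, 121], [126, 127, 129], [103, 102, 105], [85, 85, 86], [123, 123, 126], [124, 123, 126], [108, 109, 113], [32, 50, 74], [46, 64, 89], [78, 80, 81], [79, 81, 81]]
[ 2.  3.  4. 31. 54.]
scene [[64, 81, 106], [56, 74, 96], [132, 134, 137], [113, 113, 113], [97, 97, 98], [97, 97, 97], [86, 86, 89], [105, 105, 106], [139, 138, 141], [147, 147, 151], [144, 145, 147], [102, 109, 121], [55, 77, 107]]
[ 1.  4.  6. 33. 55.]
img up= [0.05211723 0.00035258] right [ 0.00051128 -0.05156178]
block ('top',) [ 0.5759 -0.0181  0.1194] 6.84 err 8.6 [2790]
block ('scene',) [ 0.572  -0.0177  0.1092] 6.26 err 32.0 [2012]
block ('top', 'scene') [ 0.5749 -0.0179  0.1167] 6.69 err 59.4 [2790, 2012]
bracket ('top',) [ 0.4618  0.2371 -1.1088] -63.53 err 4.1 [717]
bracket ('scene',) [ 0.4641  0.2388 -1.0873] -62.3 err 17.6 [469]
bracket ('top', 'scene') [ 0.4624  0.2376 -1.099 ] -62.97 err 30.9 [717, 469]
dish ('top',) [ 0.4854 -0.2381 -0.0339] -1.94 err 4.1 [1269]
dish ('scene',) [ 0.4865 -0.2369  0.0426] 2.44 err 8.5 [761]
dish ('top', 'scene') [ 0.4857 -0.2376  0.0315] 1.81 err 15.3 [1269, 761]
lid ('top',) [ 0.5697 -0.0164 -0.0052] -0.3 err 59.7 [258]
lid ('scene',) [ 0.5703 -0.0153  0.0405] 2.32 err 25.7 [204]
lid ('top', 'scene') [ 0.5699 -0.0159  0.0704] 4.03 err 85.9 [258, 204]
```

View pics/fit.png

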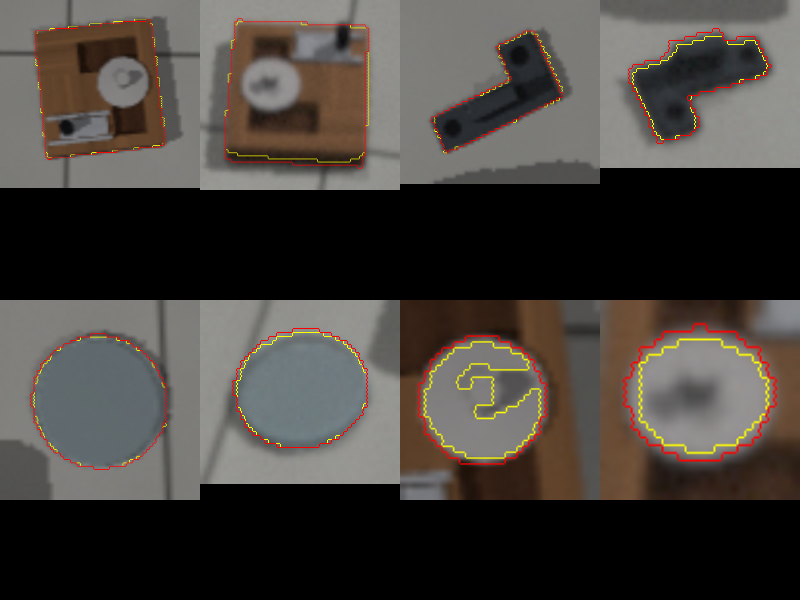

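```bash
python3 -m pendant '{"grip":[40,40,40,40],"travel":[[-1,-1,0],[-1,-1,0],[-1,-1,0],[-1,-1,0]],"dr":[[0,0,-0.08],[0,0,-0.08],[0,0,-0.08],[0,0,-0.08]]}'
for i in 1; do python3 -m pendant '{"grip":[40,40,40,40],"travel":[[-0.68,-0.99,0],[-0.68,-0.99,0],[-0.68,-0.99,0],[-0.68,-0.99,0]],"dr":[[0,0,0],[0,0,0],[0,0,0],[0,0,0]]}'; done
python3 -m pendant '{"grip":[40,40,40,40],"travel":[[-0.68,-0.99,0],[-0.68,-0.99,0],[-0.68,-0.99,0],[-0.68,-0.99,0]],"dr":[[0,0,0],[0,0,0],[0,0,0],[0,0,0]]}'
python3 -m pendant '{"grip":[40,40,40,40],"travel":[[-0.68,-0.99,0],[-0.68,-0.99,0],[-0.68,-0.99,0],[-0.68,-0.99,0]],"dr":[[0,0,0],[0,0,0],[0,0,0],[0,0,0]]}'
```

```text
t: 1.3
ee_pos: [0.2454, 0.4537, 0.2391]
ee_rot: [0.01, 3.14, -0.008]
force: [1.4, 0.8, 0.3]
gripper_width: 0.0401
grip_force: 0.0
t: 1.7
ee_pos: [0.3278, 0.3334, 0.239]
ee_rot: [0.019, 3.14, -0.009]
force: [0.2, 0.3, -1.0]
gripper_width: 0.0402
grip_force: 0.0
t: 2.1
ee_pos: [0.4087, 0.2151, 0.2391]
ee_rot: [0.02, 3.14, -0.006]
force: [-0.3, 0.2, 0.2]
gripper_width: 0.0399
grip_force: 0.0
t: 2.5
ee_pos: [0.4902, 0.0965, 0.2391]
ee_rot: [0.019, 3.139, -0.005]
force: [-0.5, 0.8, -0.3]
gripper_width: 0.0396
grip_force: 0.0
```

```bash
python3 -m pendant '{"grip":[40,40,40,40,40],"travel":[[-0.674,-0.929,0],[-0.674,-0.929,0],[-0.674,-0.929,0.4],[-0.674,-0.929,0.8],[-0.674,-0.929,0.8]],"dr":[[0,0,0],[0,0,0],[0,0,0],[0,0,0],[0,0,0]]}'
python3 -m pendant '{"grip":[40,40,40,40,40,40,40],"travel":[[0,0,0.3],[0,0,0.5],[0,0,0.65],[0,0,0.7],[0,0,0.75],[0,0,0.8],[0,0,0.8]],"dr":[[0,0,0],[0,0,0],[0,0,0],[0,0,0],[0,0,0],[0,0,0],[0,0,0]]}'
python3 -m pendant '{"grip":[30,20,10,0,0,0,0],"travel":[[0,0,0],[0,0,0],[0,0,0],[0,0,0],[0,0,0],[0,0,0],[0,0,0]],"dr":[[0,0,0],[0,0,0],[0,0,0],[0,0,0],[0,0,0],[0,0,0],[0,0,0]]}'
```

```text
t: 3.0
ee_pos: [0.5642, -0.0096, 0.1385]
ee_rot: [-0.003, -3.132, 0.001]
force: [-1.5, 0.4, -0.1]
gripper_width: 0.0396
grip_force: 0.0
t: 3.7
ee_pos: [0.5677, -0.0084, 0.0476]
ee_rot: [0.0, 3.141, 0.0]
force: [-0.8, 0.4, -0.5]
gripper_width: 0.0397
grip_force: 0.0
t: 4.4
ee_pos: [0.5679, -0.009, 0.0479]
ee_rot: [0.001, 3.141, -0.0]
force: [-0.7, -0.5, 5.6]
gripper_width: 0.0109
grip_force: 58.6
```

```bash
python3 -m pendant '{"grip":[0,0,0,0,0,0],"travel":[[0,0,-0.05],[0,0,-0.1],[0,0,-0.2],[0,0,-0.3],[0,0,-0.4],[0,0,-0.4]],"dr":[[0,0,0],[0,0,0],[0,0,0],[0,0,0],[0,0,0],[0,0,0]]}'
python3 - <<'E'
from h import *
a=manip.snapshot("scene");cv2.imwrite("pics/scene1.png",a)
b=manip.snapshot("top");cv2.imwrite("pics/top1.png",b)
a=cv2.resize(a[140:230,200:320],(400,300),interpolation=2);b=cv2.resize(b[140:230,190:310],(400,300),interpolation=2)
cv2.imwrite("pics/v1.png",cv2.hconcat([a,b]))
E
```

```text
t: 5.0
ee_pos: [0.5689, -0.0087, 0.0975]
ee_rot: [0.001, 3.138, 0.001]
force: [0.8, -0.6, -0.6]
gripper_width: 0.0103
grip_force: 58.6
```

View pics/v1.png

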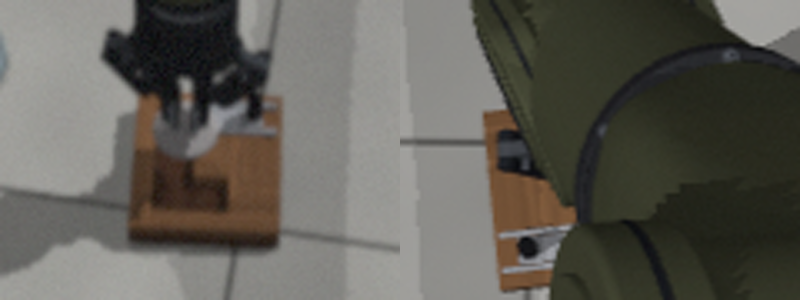

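```bash
python3 -m pendant '{"grip":[0,0,0,0,0],"travel":[[0.35,-0.95,0],[0.35,-0.95,0],[0.35,-0.95,0],[0.35,-0.95,0],[0.35,-0.95,0]],"dr":[[0,0,0],[0,0,0],[0,0,0],[0,0,0],[0,0,0]]}'
python3 -m pendant '{"grip":[0,0,0,0,0,0],"travel":[[0.35,-0.95,0],[0.35,-0.95,0],[0.35,-0.95,0],[0.35,-0.95,0],[0.35,-0.95,0],[0.35,-0.95,0]],"dr":[[0,0,0],[0,0,0],[0,0,0],[0,0,0],[0,0,0],[0,0,0]]}'
python3 - <<'E'
from h import *
a=manip.snapshot("scene");cv2.imwrite("pics/scene2.png",a)
s=manip.read_state();print(s["ee_pos"],s["ee_rot"],s["force"])
print(manip.look_for("scene","lid"))
a=cv2.resize(a[110:200,130:250],(800,600),interpolation=2)
cv2.imwrite("pics/v2.png",a)
E
```

```text
t: 5.6
ee_pos: [0.5254, -0.1226, 0.0949]
ee_rot: [-0.002, -3.141, -0.001]
force: [-0.1, 0.6, -0.9]
gripper_width: 0.0106
grip_force: 58.7
t: 6.2
ee_pos: [0.4851, -0.2338, 0.0953]
ee_rot: [-0.006, 3.14, 0.003]
force: [0.3, 0.3, 0.5]
gripper_width: 0.0107
grip_force: 58.7
[ 0.4848831  -0.23398994  0.09532786] [-5.88329417e-03  3.14032799e+00  2.77890583e-03] [-0.04111272 -0.86507834 -0.26541423]
[{'box': [182.3, 143.7, 21.0, 10.6], 'confidence': 0.48}]
```

View pics/v2.png

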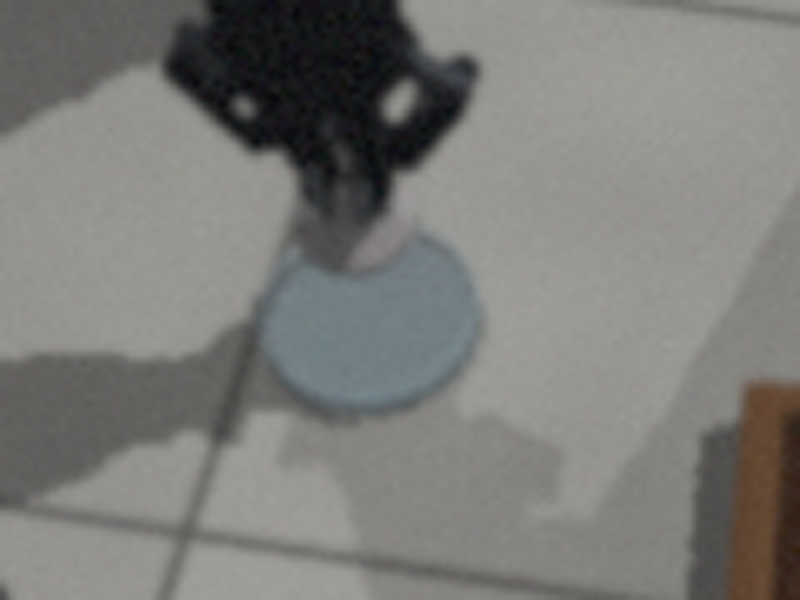

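```bash
python3 -m pendant '{"grip":[0,0,0,0,0,0,0,0],"travel":[[0,-0.03,0.15],[0,-0.03,0.3],[0,-0.03,0.4],[0,-0.03,0.48],[0,-0.03,0.53],[0,-0.03,0.56],[0,-0.03,0.58],[0,-0.03,0.58]],"dr":[[0,0,0],[0,0,0],[0,0,0],[0,0,0],[0,0,0],[0,0,0],[0,0,0],[0,0,0]]}'
python3 -m pendant '{"grip":[0,0,0],"travel":[[0,0,0.01],[0,0,0.02],[0,0,0.02]],"dr":[[0,0,0],[0,0,0],[0,0,0]]}'
python3 -m pendant '{"grip":[0,0,0],"travel":[[0,0,0.005],[0,0,0.01],[0,0,0.01]],"dr":[[0,0,0],[0,0,0],[0,0,0]]}'
```

```text
t: 7.1
ee_pos: [0.4835, -0.2404, 0.0257]
ee_rot: [0.001, 3.141, -0.0]
force: [-0.1, 0.2, -0.8]
gripper_width: 0.0108
grip_force: 58.7
t: 7.4
ee_pos: [0.4834, -0.2404, 0.0233]
ee_rot: [0.001, 3.141, 0.0]
force: [-0.7, 1.2, -0.3]
gripper_width: 0.0108
grip_force: 58.7
t: 7.7
ee_pos: [0.4833, -0.2404, 0.022]
ee_rot: [-0.001, -3.141, -0.0]
force: [0.0, -0.7, -0.4]
gripper_width: 0.0107
grip_force: 58.7
```

```bash
python3 -m pendant '{"grip":[0,0,0],"travel":[[0,0,0.004],[0,0,0.008],[0,0,0.008]],"dr":[[0,0,0],[0,0,0],[0,0,0]]}'
python3 -m pendant '{"grip":[0,0,0],"travel":[[0,0,0.004],[0,0,0.008],[0,0,0.008]],"dr":[[0,0,0],[0,0,0],[0,0,0]]}'
```

```text
t: 8.0
ee_pos: [0.4834, -0.2403, 0.0211]
ee_rot: [0.001, 3.142, 0.0]
force: [-0.4, 0.6, 0.2]
gripper_width: 0.0108
grip_force: 58.9
t: 8.3
ee_pos: [0.4834, -0.2403, 0.021]
ee_rot: [0.001, 3.141, -0.001]
force: [-1.0, 0.5, 8.9]
gripper_width: 0.0109
grip_force: 59.7
```

```bash
python3 -m pendant '{"grip":[14,18,24,30,30,30,30,30,30,30],"travel":[[0,0,0],[0,0,0],[0,0,0],[0,0,0],[0,0,-0.05],[0,0,-0.2],[0,0,-0.5],[0,0,-1],[0,0,-1],[0,0,-1]],"dr":[[0,0,0],[0,0,0],[0,0,0],[0,0,0],[0,0,0],[0,0,0],[0,0,0],[0,0,0],[0,0,0],[0,0,0]]}'
python3 -m pendant '{"grip":[45,45,45,45],"travel":[[0.05,1,0],[0.05,1,0],[0.05,1,0],[0.05,1,0]],"dr":[[0,0,0],[0,0,0],[0,0,0],[0,0,0]]}'
python3 -m pendant '{"grip":[45,45,45,45],"travel":[[0.05,1,0],[0.05,1,0],[0.05,1,0],[0.05,1,0]],"dr":[[0,0,0],[0,0,0],[0,0,0],[0,0,0]]}'
python3 -m pendant '{"grip":[45,45,45,45],"travel":[[0.05,1,0],[0.05,1,0],[0.05,1,0],[0.05,1,0]],"dr":[[0,0,0],[0,0,0],[0,0,0],[0,0,0]]}'
python3 -m pendant '{"grip":[45,45,45,45,45,45,45,45,45,45],"travel":[[0,0.95,0],[0,0.95,0],[0,0.95,0],[0,0.95,0],[0,0.95,0],[0,0.95,0],[0,0.95,0],[0,0.95,0],[0,0.95,0],[0,0.95,0]],"dr":[[0,0,0.353],[0,0,0.353],[0,0,0.353],[0,0,0.353],[0,0,0.353],[0,0,0.353],[0,0,0.353],[0,0,0.353],[0,0,0.353],[0,0,0.353]]}'
python3 - <<'E'
from h import *
a=manip.snapshot("scene");cv2.imwrite("pics/scene3.png",a)
b=manip.snapshot("top");cv2.imwrite("pics/top3.png",b)
s=manip.read_state();print(s["ee_pos"],s["ee_rot"])
print(manip.look_for("scene","lid")[:2],manip.look_for("scene","dish")[:1])
print(manip.look_for("top","lid")[:2],manip.look_for("top","dish")[:1])
a=cv2.resize(a[130:190,150:230],(400,300),interpolation=2);b=cv2.resize(b[200:260,300:380],(400,300),interpolation=2)
cv2.imwrite("pics/v3.png",cv2.hconcat([a,b]))
E
```

```text
t: 9.3
ee_pos: [0.4846, -0.241, 0.1423]
ee_rot: [0.002, 3.137, -0.003]
force: [-0.1, -0.1, -0.1]
gripper_width: 0.0301
grip_force: 0.0
t: 9.7
ee_pos: [0.4764, -0.1158, 0.1389]
ee_rot: [0.011, -3.139, -0.004]
force: [0.2, -0.1, 0.1]
gripper_width: 0.0451
grip_force: 0.0
t: 10.1
ee_pos: [0.4711, 0.0026, 0.1393]
ee_rot: [0.008, -3.14, -0.002]
force: [-0.1, 1.0, -0.2]
gripper_width: 0.0445
grip_force: 0.0
t: 10.5
ee_pos: [0.4658, 0.1217, 0.1395]
ee_rot: [0.005, -3.141, -0.002]
force: [-0.9, 0.1, -0.3]
gripper_width: 0.0449
grip_force: 0.0
t: 11.5
ee_pos: [0.4663, 0.2312, 0.1397]
ee_rot: [1.656, 2.669, -0.003]
force: [0.1, -0.7, 0.1]
gripper_width: 0.0452
grip_force: 0.0
[0.46599251 0.23224023 0.13990142] [ 1.65557809e+00  2.66977456e+00 -1.50791026e-03]
[] [{'box': [186.2, 158.2, 34.7, 32.5], 'confidence': 0.88}]
[] [{'box': [340.4, 230.3, 36.9, 40.0], 'confidence': 0.96}]
```

View pics/v3.png

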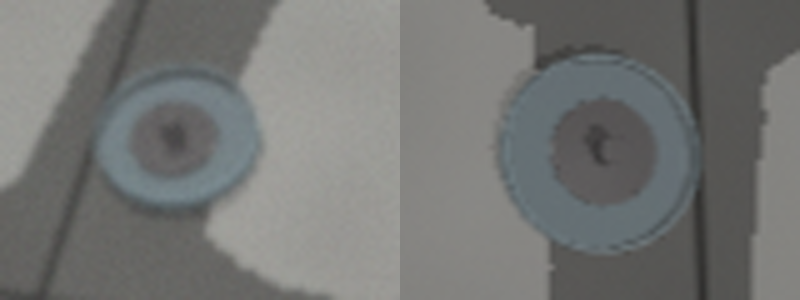

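```bash
python3 -m pendant '{"grip":[45,45,45,45,45,45,45,45,45],"travel":[[0.052,-0.013,0.1],[0.052,-0.013,0.3],[0.052,-0.013,0.5],[0.052,-0.013,0.7],[0.052,-0.013,0.8],[0.052,-0.013,0.88],[0.052,-0.013,0.92],[0.052,-0.013,0.95],[0.052,-0.013,0.95]],"dr":[[0,0,0],[0,0,0],[0,0,0],[0,0,0],[0,0,0],[0,0,0],[0,0,0],[0,0,0],[0,0,0]]}'
python3 -m pendant '{"grip":[30,24,18,10,0,0,0,0],"travel":[[0,0,0],[0,0,0],[0,0,0],[0,0,0],[0,0,0],[0,0,0],[0,0,0],[0,0,0]],"dr":[[0,0,0],[0,0,0],[0,0,0],[0,0,0],[0,0,0],[0,0,0],[0,0,0],[0,0,0]]}'
```

```text
t: 12.7
ee_pos: [0.4616, 0.2386, 0.0264]
ee_rot: [1.655, 2.67, 0.001]
force: [-0.3, -0.6, 0.5]
gripper_width: 0.0449
grip_force: 0.0
t: 13.5
ee_pos: [0.4616, 0.2386, 0.0266]
ee_rot: [1.655, 2.67, 0.001]
force: [-0.7, 0.1, 5.9]
gripper_width: 0.013
grip_force: 59.8
```

```bash
python3 -m pendant '{"grip":[0,0,0,0,0,0],"travel":[[0,0,-0.05],[0,0,-0.15],[0,0,-0.4],[0,0,-0.7],[0,0,-0.95],[0,0,-0.95]],"dr":[[0,0,0],[0,0,0],[0,0,0],[0,0,0],[0,0,0],[0,0,0]]}'
python3 -m pendant '{"grip":[0,0,0,0,0],"travel":[[-0.3,0,0],[-0.6,0,0],[-1,-0.05,0],[-1,-0.05,0],[-1,-0.05,0]],"dr":[[0,0,0],[0,0,0],[0,0,0],[0,0,0],[0,0,0]]}'
python3 -m pendant '{"grip":[0,0,0,0],"travel":[[-0.4,0,0],[-0.8,-0.05,0],[-1,-0.05,0],[-1,-0.05,0]],"dr":[[0,0,0],[0,0,0],[0,0,0],[0,0,0]]}'
python3 -m pendant '{"grip":[0,0,0,0,0,0,0,0,0,0,0,0],"travel":[[-0.34,-0.015,0],[-0.34,-0.015,0],[-0.34,-0.015,0],[-0.34,-0.015,0],[-0.34,-0.015,0],[-0.34,-0.015,0],[-0.34,-0.015,0],[-0.34,-0.015,0],[-0.34,-0.015,0],[-0.34,-0.015,0],[-0.34,-0.015,0],[-0.34,-0.015,0]],"dr":[[0,0,-0.391],[0,0,-0.391],[0,0,-0.391],[0,0,-0.391],[0,0,-0.391],[0,0,-0.391],[0,0,-0.391],[0,0,-0.391],[0,0,-0.391],[0,0,-0.391],[0,0,-0.391],[0,0,-0.391]]}'
cat > st.py <<'E'
from h import *
s=manip.read_state(); R=cv2.Rodrigues(s["ee_rot"])[0]
print(np.round(s["ee_pos"],4),"yyaw",round(np.degrees(np.arctan2(R[1,1],R[0,1])),2),"tilt",np.round(R[:2,2],4),np.round(s["force"],1),np.round(s["moment"],2),s["t"],np.round(s["qpos"],2))
d=np.array([.5745,-.0183,0])-s["ee_pos"]; print("travel to target",np.round(R.T@d/.12,3))
E
python3 st.py
```

```text
t: 14.1
ee_pos: [0.4635, 0.2394, 0.144]
ee_rot: [1.653, 2.667, 0.01]
force: [0.7, -0.1, -4.5]
gripper_width: 0.0128
grip_force: 59.4
t: 14.6
ee_pos: [0.509, 0.1259, 0.1393]
ee_rot: [-1.66, -2.666, 0.004]
force: [-0.1, 1.2, -4.3]
gripper_width: 0.0127
grip_force: 59.3
t: 15.0
ee_pos: [0.5585, 0.0138, 0.1396]
ee_rot: [1.661, 2.664, -0.003]
force: [0.4, -0.1, -4.0]
gripper_width: 0.0128
grip_force: 59.2
t: 16.2
ee_pos: [0.5739, -0.0186, 0.1401]
ee_rot: [0.185, -3.136, -0.0]
force: [0.1, -0.5, -3.9]
gripper_width: 0.0131
grip_force: 59.3
[ 0.5739 -0.0186  0.1401] yyaw 96.77 tilt [-0.0003  0.    ] [ 0.1 -0.5 -3.9] [-0.04 -0.02 -0.03] 16.2 [ 0.15  0.77 -0.33  1.81  0.4   0.63  1.27]
travel to target [-0.005  0.002  1.167]
```

```bash
python3 -m pendant '{"grip":[0,0,0,0,0,0],"travel":[[-0.005,0.002,0.15],[-0.005,0.002,0.3],[-0.005,0.002,0.45],[-0.005,0.002,0.54],[-0.005,0.002,0.58],[-0.005,0.002,0.58]],"dr":[[0,0,0],[0,0,0],[0,0,0],[0,0,0],[0,0,0],[0,0,0]]}'
python3 st.py
python3 - <<'E'
from h import *
a=manip.snapshot("scene");cv2.imwrite("pics/scene4.png",a)
b=manip.snapshot("top");cv2.imwrite("pics/top4.png",b)
def ov(c,im):
    im=cv2.resize(im,None,fx=5,fy=5,interpolation=2); s=manip.read_state()["ee_pos"]
    def L(P,p,col):
        t=p[2];P=np.array(P)/1e3;Q=np.c_[P[:,0]*np.cos(t)-P[:,1]*np.sin(t)+p[0],P[:,0]*np.sin(t)+P[:,1]*np.cos(t)+p[1],P[:,2]]
        cv2.polylines(im,[np.round(proj(c,Q)*5+2).astype(int)],True,col,1)
    pb=[.5759,-.0181,.1204]; L([[-60,-17,30],[44,-17,30],[44,47,30],[10,47,30],[10,17,30],[-60,17,30]],pb,(255,255,0))
    z=(s[2]-.0265)*1e3+14
    L([[-58,-15,z],[42,-15,z],[42,45,z],[12,45,z],[12,15,z],[-58,15,z]],[s[0]+.0014,s[1]+.0002,.1182],(0,255,0))
    return im
a=ov("scene",a)[780:1140,1140:1600];b=ov("top",b)[780:1220,980:1440]
cv2.imwrite("pics/v4.png",cv2.hconcat([cv2.resize(a,(400,313)),cv2.resize(b,(400,382))[:313]]))
E
```

```text
t: 16.8
ee_pos: [0.5745, -0.0186, 0.0703]
ee_rot: [0.187, -3.135, -0.0]
force: [0.8, -0.3, -3.1]
gripper_width: 0.0129
grip_force: 59.2
[ 0.5745 -0.0186  0.0703] yyaw 96.81 tilt [-0.0006 -0.    ] [ 0.8 -0.3 -3.1] [-0.02 -0.02  0.01] 16.8 [ 0.11  0.88 -0.27  1.84  0.45  0.49  1.22]
travel to target [-0.     0.002  0.585]
```

View pics/v4.png

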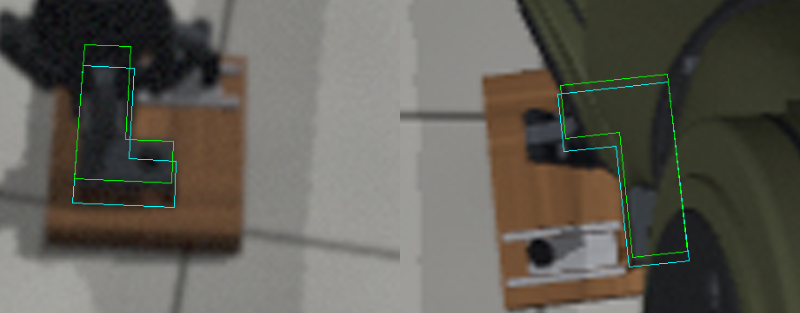

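```bash
python3 -m pendant '{"grip":[0,0,0,0],"travel":[[0,0,0.04],[0,0,0.08],[0,0,0.1],[0,0,0.1]],"dr":[[0,0,0],[0,0,0],[0,0,0],[0,0,0]]}'
python3 -m pendant '{"grip":[0,0,0,0],"travel":[[0,0,0.01],[0,0,0.02],[0,0,0.03],[0,0,0.03]],"dr":[[0,0,0],[0,0,0],[0,0,0],[0,0,0]]}'
python3 st.py
```

```text
t: 17.3
ee_pos: [0.5743, -0.0188, 0.0581]
ee_rot: [0.187, -3.135, -0.0]
force: [0.5, 0.3, -4.8]
gripper_width: 0.0129
grip_force: 59.2
t: 17.7
ee_pos: [0.5746, -0.0188, 0.0548]
ee_rot: [0.187, -3.136, -0.0]
force: [1.1, 0.3, -4.5]
gripper_width: 0.0132
grip_force: 59.2
[ 0.5746 -0.0188  0.0548] yyaw 96.81 tilt [-0.0002  0.    ] [ 1.1  0.3 -4.5] [-0.05  0.01  0.01] 17.7 [ 0.1   0.9  -0.25  1.84  0.46  0.45  1.21]
travel to target [-0.     0.004  0.457]
```

Already below the block's top with no contact; the lead-in has entered. Continue.

```bash
python3 -m pendant '{"grip":[0,0,0,0],"travel":[[0,0,0.01],[0,0,0.02],[0,0,0.025],[0,0,0.025]],"dr":[[0,0,0],[0,0,0],[0,0,0],[0,0,0]]}'
python3 st.py
```

```text
t: 18.1
ee_pos: [0.5745, -0.0187, 0.0518]
ee_rot: [0.187, -3.136, -0.0]
force: [-0.1, 0.7, -4.3]
gripper_width: 0.0131
grip_force: 59.2
[ 0.5745 -0.0187  0.0518] yyaw 96.82 tilt [-0.0002  0.0001] [-0.1  0.7 -4.3] [-0.02  0.05 -0.  ] 18.1 [ 0.1   0.91 -0.25  1.84  0.47  0.45  1.21]
travel to target [-0.     0.004  0.432]
```

```bash
python3 -m pendant '{"grip":[0,0,0,0],"travel":[[0,0,0.01],[0,0,0.02],[0,0,0.03],[0,0,0.03]],"dr":[[0,0,0],[0,0,0],[0,0,0],[0,0,0]]}'
python3 -m pendant '{"grip":[0,0,0,0],"travel":[[0,0,0.01],[0,0,0.02],[0,0,0.03],[0,0,0.03]],"dr":[[0,0,0],[0,0,0],[0,0,0],[0,0,0]]}'
python3 st.py
```

```text
t: 18.5
ee_pos: [0.5745, -0.0187, 0.0482]
ee_rot: [0.187, -3.136, -0.0]
force: [-0.4, -1.0, -5.0]
gripper_width: 0.013
grip_force: 59.2
t: 18.9
ee_pos: [0.5745, -0.0188, 0.0445]
ee_rot: [0.187, -3.136, -0.0]
force: [-0.5, -0.0, -4.0]
gripper_width: 0.0134
grip_force: 59.2
[ 0.5745 -0.0188  0.0445] yyaw 96.81 tilt [-0.0003  0.0001] [-0.5 -0.  -4. ] [-0.02  0.01  0.02] 18.9 [ 0.09  0.92 -0.24  1.84  0.47  0.43  1.2 ]
travel to target [-0.001  0.004  0.371]
```

```bash
python3 -m pendant '{"grip":[0,0,0],"travel":[[0,0,0.01],[0,0,0.016],[0,0,0.016]],"dr":[[0,0,0],[0,0,0],[0,0,0]]}'
python3 -m pendant '{"grip":[0,0,0],"travel":[[0,0,0.004],[0,0,0.008],[0,0,0.008]],"dr":[[0,0,0],[0,0,0],[0,0,0]]}'
```

```text
t: 19.2
ee_pos: [0.5746, -0.0188, 0.0428]
ee_rot: [0.187, -3.136, -0.0]
force: [-1.0, 0.4, -4.6]
gripper_width: 0.0131
grip_force: 59.3
t: 19.5
ee_pos: [0.5747, -0.0188, 0.0427]
ee_rot: [-0.187, 3.136, -0.0]
force: [-2.7, -0.3, 6.3]
gripper_width: 0.013
grip_force: 60.8
```

```bash
python3 -m pendant '{"grip":[16,20,25,30,30,30,30,30,30,30],"travel":[[0,0,0],[0,0,0],[0,0,0],[0,0,0],[0,0,-0.05],[0,0,-0.2],[0,0,-0.5],[0,0,-0.7],[0,0,-0.7],[0,0,-0.7]],"dr":[[0,0,0],[0,0,0],[0,0,0],[0,0,0],[0,0,0],[0,0,0],[0,0,0],[0,0,0],[0,0,0],[0,0,0]]}'
python3 st.py
python3 - <<'E'
from h import *
p=unproj("top",[(228.5,214.3)],.066)[0]; t=.1204
R=np.array([[np.cos(t),-np.sin(t)],[np.sin(t),np.cos(t)]]); b=np.array([.5759,-.0181])
q=R.T@(p[:2]-b); print(p,q)
im=cv2.imread("pics/top0.png")[205:225,218:240].max(2); ys,xs=np.where(im<45); print(xs.mean()+218,ys.mean()+205,len(xs))
p2=unproj("top",[(xs.mean()+218,ys.mean()+205)],.066)[0]; print(R.T@(p2[:2]-b))
for n in(76,):
  w=b+R@np.array([-.048,q[1]]); print("knob",w)
s=manip.read_state(); T=cv2.Rodrigues(s["ee_rot"])[0]; print(T.T@np.r_[w-s["ee_pos"][:2],.050-s["ee_pos"][2]]/.12)
E
```

```text
t: 20.5
ee_pos: [0.5749, -0.0189, 0.1265]
ee_rot: [-0.186, 3.135, -0.0]
force: [-1.4, 0.4, 0.2]
gripper_width: 0.03
grip_force: 0.0
[ 0.5749 -0.0189  0.1265] yyaw 96.8 tilt [ 0.0012 -0.    ] [-1.4  0.4  0.2] [ 0.    0.06 -0.01] 20.5 [ 0.14  0.79 -0.32  1.81  0.41  0.6   1.25]
travel to target [0.004 0.005 1.054]
[0.51715001 0.03833602 0.066     ] [-0.05154618  0.06308388]
227.77777777777777 213.62962962962962 27
[-0.04977343  0.06461946]
knob [0.52067053 0.03876195]
[0.3922151  0.5305766  0.63676529]
```

```bash
python3 -m pendant '{"grip":[40,40,40,40,40,40],"travel":[[0.2,0.27,0],[0.392,0.535,0],[0.392,0.535,0],[0.392,0.535,0],[0.392,0.535,0],[0.392,0.535,0]],"dr":[[0,0,0],[0,0,0],[0,0,0],[0,0,0],[0,0,0],[0,0,0]]}'
python3 -m pendant '{"grip":[40,40,40,40,40,40,40],"travel":[[0,0,0.1],[0,0,0.25],[0,0,0.4],[0,0,0.52],[0,0,0.6],[0,0,0.63],[0,0,0.63]],"dr":[[0,0,0],[0,0,0],[0,0,0],[0,0,0],[0,0,0],[0,0,0],[0,0,0]]}'
python3 st.py
```

```text
t: 21.1
ee_pos: [0.521, 0.0381, 0.1255]
ee_rot: [-0.183, 3.136, -0.001]
force: [-0.1, -0.5, -0.2]
gripper_width: 0.0399
grip_force: 0.0
t: 21.8
ee_pos: [0.5202, 0.0392, 0.0498]
ee_rot: [0.186, -3.135, 0.0]
force: [-0.8, -0.2, 0.9]
gripper_width: 0.04
grip_force: 0.0
[0.5202 0.0392 0.0498] yyaw 96.8 tilt [-0.0007 -0.0001] [-0.8 -0.2  0.9] [-0.   -0.02  0.03] 21.8 [-0.05  0.87 -0.18  2.    0.48  0.3   1.05]
travel to target [-0.393 -0.53   0.414]
```

Run:
```python
from h import *
a=manip.snapshot("scene");cv2.imwrite("pics/scene5.png",a)
b=manip.snapshot("top");cv2.imwrite("pics/top5.png",b)
a=cv2.resize(a[140:230,200:320],(400,300),interpolation=2);b=cv2.resize(b[155:245,190:310],(400,300),interpolation=2)
cv2.imwrite("pics/v5.png",cv2.hconcat([a,b]))
```

```text
(no output)
```

View pics/v5.png

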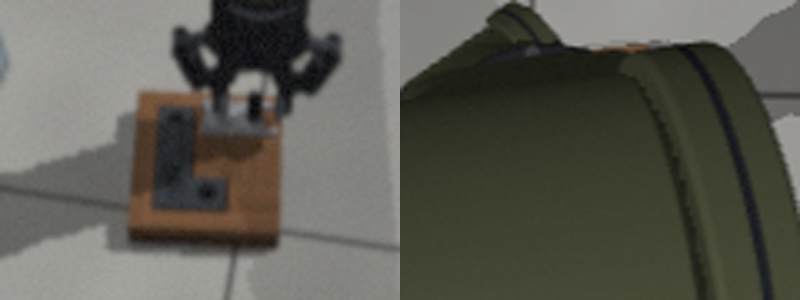

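```bash
python3 -m pendant '{"grip":[32,26,20,15,8,0,0],"travel":[[0,0,0],[0,0,0],[0,0,0],[0,0,0],[0,0,0],[0,0,0],[0,0,0]],"dr":[[0,0,0],[0,0,0],[0,0,0],[0,0,0],[0,0,0],[0,0,0],[0,0,0]]}'
python3 st.py
```

```text
t: 22.6
ee_pos: [0.5205, 0.0399, 0.0507]
ee_rot: [-0.187, 3.135, 0.001]
force: [-0.4, 0.8, 5.3]
gripper_width: 0.0117
grip_force: 58.5
[0.5205 0.0399 0.0507] yyaw 96.84 tilt [0.0007 0.0006] [-0.4  0.8  5.3] [0.28 0.12 0.04] 22.6 [-0.05  0.87 -0.18  2.    0.48  0.3   1.05]
travel to target [-0.389 -0.535  0.422]
```

```bash
python3 -m pendant '{"grip":[0,0,0,0,0,0,0,0],"travel":[[0,-0.03,0],[0,-0.08,0],[0,-0.14,0],[0,-0.21,0],[0,-0.28,0],[0,-0.34,0],[0,-0.37,0],[0,-0.37,0]],"dr":[[0,0,0],[0,0,0],[0,0,0],[0,0,0],[0,0,0],[0,0,0],[0,0,0],[0,0,0]]}'
python3 st.py
python3 -m pendant '{"grip":[0,0,0,0],"travel":[[0,-0.01,0],[0,-0.02,0],[0,-0.03,0],[0,-0.03,0]],"dr":[[0,0,0],[0,0,0],[0,0,0],[0,0,0]]}'
```

```text
t: 23.4
ee_pos: [0.526, -0.0056, 0.0507]
ee_rot: [-0.185, 3.135, -0.001]
force: [-0.1, -1.5, 5.4]
gripper_width: 0.0118
grip_force: 58.7
[ 0.526  -0.0056  0.0507] yyaw 96.76 tilt [ 0.0009 -0.0006] [-0.1 -1.5  5.4] [-0.15 -0.04  0.06] 23.4 [ 0.04  0.88 -0.2   1.99  0.51  0.32  1.12]
travel to target [-0.388 -0.152  0.423]
t: 23.8
ee_pos: [0.5263, -0.0075, 0.0507]
ee_rot: [-0.187, 3.135, 0.002]
force: [-0.1, 2.6, 5.7]
gripper_width: 0.012
grip_force: 58.8
```

```bash
python3 -m pendant '{"grip":[0,0,0,0],"travel":[[0,-0.008,0],[0,-0.016,0],[0,-0.016,0],[0,-0.016,0]],"dr":[[0,0,0],[0,0,0],[0,0,0],[0,0,0]]}'
python3 -m pendant '{"grip":[0,0,0,0],"travel":[[0,-0.008,0],[0,-0.016,0],[0,-0.016,0],[0,-0.016,0]],"dr":[[0,0,0],[0,0,0],[0,0,0],[0,0,0]]}'
```

```text
t: 24.2
ee_pos: [0.5263, -0.0075, 0.0507]
ee_rot: [-0.19, 3.135, 0.005]
force: [-1.8, 5.6, 6.6]
gripper_width: 0.012
grip_force: 58.9
t: 24.6
ee_pos: [0.5263, -0.0076, 0.0507]
ee_rot: [-0.193, 3.135, 0.009]
force: [-2.4, 7.4, 7.0]
gripper_width: 0.0119
grip_force: 59.0
```

```bash
python3 -m pendant '{"grip":[14,18,22,28,30,30,30,30,30,30],"travel":[[0,0,0],[0,0,0],[0,0,0],[0,0.02,0],[0,0.02,0],[0,0.02,-0.2],[0,0.02,-0.5],[0,0.02,-0.9],[0,0.02,-1],[0,0.02,-1]],"dr":[[0,0,0],[0,0,0],[0,0,0],[0,0,0],[0,0,0],[0,0,0],[0,0,0],[0,0,0],[0,0,0],[0,0,0]]}'
python3 -m pendant '{"grip":[30,30,30,30,30],"travel":[[0,1,-0.3],[0,1,-0.3],[0,1,-0.3],[0,1,-0.3],[0,1,-0.3]],"dr":[[0,0,0],[0,0,0],[0,0,0],[0,0,0],[0,0,0]]}'
python3 -m pendant '{"grip":[30,30,30,30,30],"travel":[[0,1,0],[0,1,0],[0,1,0],[0,1,0],[0,1,0]],"dr":[[0,0,0],[0,0,0],[0,0,0],[0,0,0],[0,0,0]]}'
python3 -m pendant '{"grip":[30,30,30,30,30],"travel":[[0,1,0],[0,1,0],[0,1,0],[0,1,0],[0,1,0]],"dr":[[0,0,0],[0,0,0],[0,0,0],[0,0,0],[0,0,0]]}'
python3 - <<'E'
from h import *
a=manip.snapshot("scene");cv2.imwrite("pics/scene6.png",a)
b=manip.snapshot("top");cv2.imwrite("pics/top6.png",b)
p=np.array([-.048,.016]); t=.1204; w=[.5759+p[0]*np.cos(t)-p[1]*np.sin(t),-.0181+p[0]*np.sin(t)+p[1]*np.cos(t),.066]
print("knob expected px top",proj("top",[w]),"-> crop",(proj("top",[w])[0]-[190,155])*400/120+[400,0], manip.look_for("top","keeper_knob")[:2],manip.look_for("top","dish")[:1])
a=cv2.resize(a[130:235,150:290],(400,300),interpolation=2);b=cv2.resize(b[155:245,190:310],(400,300),interpolation=2)
cv2.imwrite("pics/v6.png",cv2.hconcat([a,b]))
E
```

```text
t: 25.6
ee_pos: [0.5276, -0.0103, 0.1721]
ee_rot: [-0.184, 3.132, -0.001]
force: [-0.4, -0.6, -0.8]
gripper_width: 0.0296
grip_force: 0.0
t: 26.1
ee_pos: [0.5111, 0.1088, 0.2048]
ee_rot: [0.188, -3.133, 0.003]
force: [-0.4, -1.7, 0.1]
gripper_width: 0.0301
grip_force: 0.0
t: 26.6
ee_pos: [0.4977, 0.226, 0.2049]
ee_rot: [0.183, -3.134, 0.005]
force: [-0.1, -0.6, 0.1]
gripper_width: 0.0301
grip_force: 0.0
t: 27.1
ee_pos: [0.4846, 0.3443, 0.2054]
ee_rot: [0.182, -3.136, 0.006]
force: [0.4, -0.9, -0.4]
gripper_width: 0.0297
grip_force: 0.0
knob expected px top [[248.11797613 210.60934198]] -> crop [593.72658711 185.36447327] [{'box': [254.8, 211.1, 20.3, 10.9], 'confidence': 0.42}, {'box': [244.1, 197.7, 56.1, 59.7], 'confidence': 0.19}] [{'box': [340.4, 231.1, 36.6, 43.9], 'confidence': 0.89}]
```

View pics/v6.png

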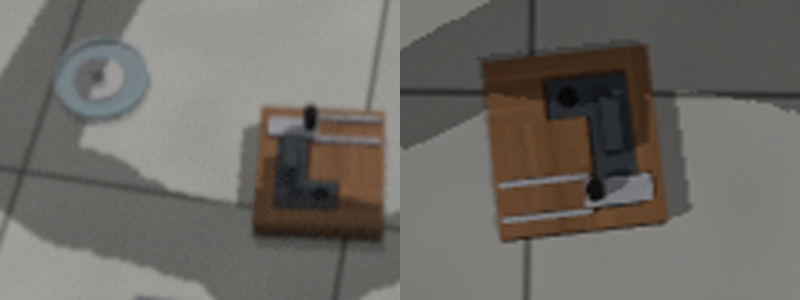

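```bash
python3 -c "
from cell import manip
print(manip.job_done())"
```

```text
the job is handed in; nothing more can be done
None
```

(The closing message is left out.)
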